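Load the third place of a magnetic stirrer and set its step selector

ROBOT

A 6-joint arm with a two-finger parallel gripper is mounted at the origin on a cart in front of the work surface, level with it; the furniture and walls round the work are solid. World frame = base frame: x ahead of the robot, y to its left, z up, the work surface at z = 0. Lengths are in m, angles in degrees, forces in N, time in s.
With the tool pointing down it reaches from about 0.325 to 0.875 m from the base axis. Payload 4.4 kg.
Tool frame: the origin (TCP) lies on the centre line of the jaws, within the pads' length; the fingertips stand 17 mm ahead of it and the grasp point (between the pads) lies 2 mm behind it; z points along the fingers, y is the line along which they close (so a half turn about z gives the same grasp; the last joint's range is limited). The gripper opens to 85 mm and grips with 20 to 120 N. Pads are 22 mm wide; open, the fingers measure 114 mm over their backs; the gripper's body (76 mm by 85 mm) begins 54 mm behind the grasp point. The pads swing forward as they close: fully open they stand 13 mm farther back than shut.
Start: joints at [64.486, 11.837, 88.321, -0, 79.842, -8.623], TCP at [0.167, 0.55, 0.248] pointing down, gripper open.
Joint ranges: [-156.59, 156.59], [-49.26, 127.26], [12.9, 141.05], [-63.56, 243.56], [4.71, 150.69], [-161.64, 161.64]. Speed limits (degrees/s): [159.86, 159.86, 180, 180, 180, 180].

INTERFACE

Orientations are given as a 3x3 rotation matrix whose columns are the frame's x, y, z axes.
In Python, from cell import get_obs, camera, camera_params, job_done gives the robot as it stands.
- The arm moves only by the tool step_arm, never from a script. Its arguments are lists of equal length, an entry for each row: "linear": the shift along the tool's x, y, z in cm, a list of three; "spin": the turn about the tool's z in degrees. In form: {"linear": [[dx, dy, dz], ...], "spin": [spin, ...]}. A call has 1 to 5 rows; each row shifts and turns the commanded pose from where the row before left it, along the tool's axes as they then stand; what a row does not reach is not made up. A row lasts 1/8 s, in which the tool goes at most 62.5 mm and 10.7 degrees, less where a joint would pass 70% of its speed; a pose out of reach is approached as far as the arm can. A call is refused whole if a number of a shift passes 6.25 or a number of a turn 10.7, either way. A call with a gripper value outside its range is refused whole. "claw" is the opening in per cent of the stroke, from 0 (shut) to 100 (fully open), set as the call begins (left out, the last holds). The fingers move at their own pace and stop on an object; "squeeze" is the grip in N (left out, the last holds). Time passes only in rows, so rows that do not move let the fingers close. It gives the time, the measured TCP pose, the force, the opening and the grip force at its end, in the units of the state.
- get_obs(): the state, without advancing time (a new reading comes with each control period).
- camera(name): name is "side" or "top" or "wrist"; returns the picture (400x640x3 uint8, red, green, blue); there is no depth.
- camera_params(name): a dict with "fx", "fy", "cx", "cy" (pixels), "rvec" (rotation vector, rad) and "tvec" (3), from world to camera coordinates, as OpenCV has them. Camera axes: x right, y down, z forward; pixel columns grow to the right and rows downward; lengths in m; the calibration is good to about 2 mm. A picture is of the moment at which its call begins: read the wrist's pose just before it. camera_params takes no time and is no camera call; for the wrist camera it gives the pose at the moment of the call.
- job_done(): hands the job in; it is judged then, once.
The state is a dict: "clock": time; "joints": joint angles; "qd": joint speeds; "tau": joint torques, N m; "tool_pos": TCP position; "orientation": TCP orientation; "force": force on the tool from outside, world axes, zero at the start; "ft_torque": the same for the moment, N m; "width": finger opening in m; "finger_force": force on a finger pad.
Only numpy, scipy, OpenCV 4.12 (cv2) and the standard library are available. Lean on these libraries where they do the work, as an engineer would, in place of code of your own. Each camera call takes 0.05 s, during which the arm holds its last target. There are 200 camera calls.

TASK

Take the screw-cap bottle at the front left of the worktop (not the little jar behind it) and stand it upright in the empty circle on the three-place magnetic stirrer, gently and without disturbing the flasks beside it or the jar. Then turn the stirrer's pointer knob clockwise to the fifth step, the bar with the little paper flag beside it, so that it rests in that click.

Things in the scene. Friction and masses are not known exactly. Their poses are not given: they have to be found in the camera images.
- stirrer: three-place magnetic stirrer, fixed: white housing 200 mm deep (x), 320 mm wide (y); flat steel stirring plate on top, 80 mm above the worktop; in front (its -x side) a control panel sloping at 35 degrees to the horizontal, from 18 mm high at the front edge up to the plate. Origin on the worktop at mid-width, 120 mm behind the front edge; x away from the robot, y to the left, z up
- place0 (a point): centre of the left place on the stirring plate, at its surface: an engraved circle 84 mm across. The three places lie in a row along the stirrer's y, 100 mm apart; two are taken by flasks (up to 6 mm off centre), one is empty: which one differs from case to case
- place1 (a point): centre of the middle place, as place0
- place2 (a point): centre of the right place, as place0
- bottle_mid (a point): the small screw-cap bottle to be loaded, standing on the worktop at the front left, beside the stirrer; 0.17 to 0.28 kg. This point is on its axis half-way up, 55 mm above its base; z is its axis. Body 57 mm across, tapering shoulder, cap 47 mm across from 88 to 110 mm above the base (grasp the cap from above)
- erlenmeyer: conical flask with a foil cap, 64 mm across and 104 mm high, loose on one of the places; origin at the centre of its base, z up; not to be disturbed
- round_flask: round flat-bottomed flask with a wide white stopper, 67 mm across and 115 mm high, loose on one of the places; origin at the centre of its base, z up; not to be disturbed
- sample_jar: small jar with a screw cap, 33 mm across and 55 mm high, loose on the worktop behind the bottle; origin at the centre of its base; not to be disturbed
- selector_grip (a point): point on the turning axis of the selector knob, 18 mm out from the panel; z points out of the panel along that axis (35 degrees from vertical, leaning to the robot), x where the pointer points (turns with the knob). Knob: skirt and dome 41 mm across, 11 mm high; on it a bar grip along x, 11.5 mm thick, x = -19 to 15 mm plus a thinner nose to 23 mm with a white line; its top is 26 mm from the panel
- step5_mark (a point): the fifth step's bar on the panel, 27 mm from the knob's axis; a small paper flag is stuck just outside it
- selector (a joint): angle of the selector knob, rad; grows clockwise as seen from outside. 0 is off (small ring at the left of the scale); steps 1 to 7 are bars that grow longer, 0.436 rad (25 degrees) apart, so step 5 is at 2.182. Spring detents: let go, it clicks into the nearest step; it takes about 0.05 N m to turn out of one. It starts in step 2, 3 or 4
Things that resemble listed ones, but are neither listed nor needed, are in the scene too. Leave any blue look-alike of the part that bears bottle_mid alone.

How it is judged (in metres and radians):
On the way, in this order (a step that is already met when the one before it is completed fails the run):
1. the bottle stands upright in the empty circle on the stirring plate ((horizontal distance between bottle_mid and place0 below 0.018 m or horizontal distance between bottle_mid and place1 below 0.018 m or horizontal distance between bottle_mid and place2 below 0.018 m) and height (world z) of bottle_mid below 0.14 m and angle between bottle_mid's own z axis and vertical below 0.1 rad), for 0.2 s.
2. the selector is at step 5 (value of joint selector between 2.06 and 2.3 rad), for 0.2 s.
At the end, for the whole second after the job is handed in: the bottle stands upright on the stirring plate, its axis within 18 mm of the centre of the place that was empty; the selector rests in step 5 (within 7 degrees); both flasks stand upright within 12 mm of where they were (all of step 1 and all of step 2 and height (world z) of bottle_mid above 0.13 m and velocity of joint selector between -0.1 and 0.1 rad/s and distance of each of erlenmeyer, round_flask from where it was at the start of the episode below 0.012 m and angle between each of erlenmeyer, round_flask's own z axis and vertical below 0.1 rad); the robot touches nothing.
It fails at once if a flask on the stirrer is pushed more than 12 mm or tipped (distance of any of erlenmeyer, round_flask from where it was at the start of the episode above 0.012 m or angle between any of erlenmeyer, round_flask's own z axis and vertical above 0.35 rad).
It fails at once if the sample jar is pushed more than 20 mm (distance of sample_jar from where it was at the start of the episode above 0.02 m).
It fails at once if the bottle is tipped over (angle between bottle_mid's own z axis and vertical above 0.6 rad).
It fails at once if the bottle is dropped or banged down on the stirrer (over 40 N) (contact force between bottle and stirrer above 40 N).
It also fails if it takes over 48 s, if anything falls off the work surface, if the arm or the gripper's body presses on something with over 40 N, if the wrist force passes 120 N, or if a joint passes its speed limit or range.

## Working session

There is one attempt and no reset: what is moved stays moved. The work goes in short steps, Python scripts to look and compute and a tool call to move; the robot and the scene stay as the last step left them, time stands still between calls to the robot, and variables do not carry over. Pictures are saved under pics/ and viewed, at most 10 in all, crops included, and the job is handed in when it is done.

Besides the shell and the picture viewer there is one more tool, called after ">>>" as a command line: name --pt "numbers of a row" for each row, then --argument value for the rest. step_arm: Moves the arm, as the interface text tells. Its arguments: {"type":"object","properties":{"linear":{"type":"array"},"spin":{"type":"array"},"claw":{"type":"number"},"squeeze":{"type":"number"}},"required":["linear","spin"]}

```bash
mkdir -p pics; cat > h.py <<'E'
import numpy as np, cv2
from cell import get_obs, camera, camera_params, job_done
def P(n):
    p=camera_params(n); K=np.array([[p['fx'],0,p['cx']],[0,p['fy'],p['cy']],[0,0,1.]])
    R=cv2.Rodrigues(np.array(p['rvec'],float))[0]; return K,R,np.array(p['tvec'],float).ravel()
def ray(n,u,v,c=None):
    K,R,t=c or P(n); d=R.T@np.linalg.inv(K)@[u,v,1.]; return -R.T@t,d/np.linalg.norm(d)
def onz(n,u,v,z,c=None):
    o,d=ray(n,u,v,c); return o+d*(z-o[2])/d[2]
def proj(n,X,c=None):
    K,R,t=c or P(n); p=K@(R@np.array(X,float)+t); return p[:2]/p[2]
def snap(n,f):
    c=P(n); im=cv2.cvtColor(camera(n),cv2.COLOR_RGB2BGR); cv2.imwrite('pics/'+f,im); return im,c
E
python3 - <<'E'
from h import *
print(get_obs())
a=[snap(n,n+'0.png')[0] for n in('top','side','wrist')]
for n in('top','side','wrist'):
    K,R,t=P(n);print(n,K[0,0],-R.T@t,R[2])
E
```

```text
{'clock': 0.0, 'joints': array([ 6.44875909e+01,  1.18858919e+01,  8.84051759e+01, -4.39866159e-04,
        7.98437768e+01, -8.62302397e+00]), 'qd': array([-0.02916632,  0.00057902, -0.02346388, -0.07388951,  0.05053599,
       -0.08693289]), 'tau': array([ 1.11515939e-03, -3.83035612e+01, -2.91597766e+01, -2.70150741e-05,
        1.03434143e-02,  1.83496930e-06]), 'tool_pos': array([0.16674588, 0.54952626, 0.24710635]), 'orientation': array([[-9.56867647e-01,  2.90522449e-01, -1.00683936e-03],
       [ 2.90523988e-01,  9.56865344e-01, -2.12725177e-03],
       [ 3.45395298e-04, -2.32800938e-03, -9.99997231e-01]]), 'force': array([-0.40264156, -0.19634135, -0.19552478]), 'ft_torque': array([-0.032219  ,  0.04360993, -0.04552688]), 'finger_force': 0.0, 'width': 0.08534669401172718}
top 459.5101846763862 [0.3166442  0.10141447 1.28445314] [ 0.17231596 -0.0106471  -0.98498419]
side 510.5656976574139 [0.5289495  1.3059694  0.56289576] [-0.01475089 -0.93136535 -0.36378702]
wrist 280.03005737109964 [0.08797275 0.57424747 0.37420605] [ 0.30394801 -0.09341876 -0.94809733]
```

View pics/top0.png

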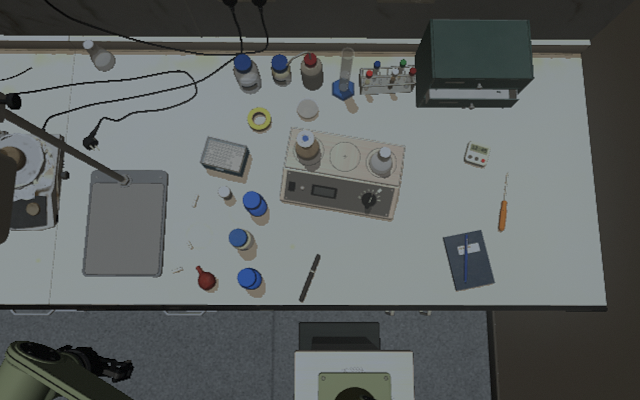

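View pics/side0.png

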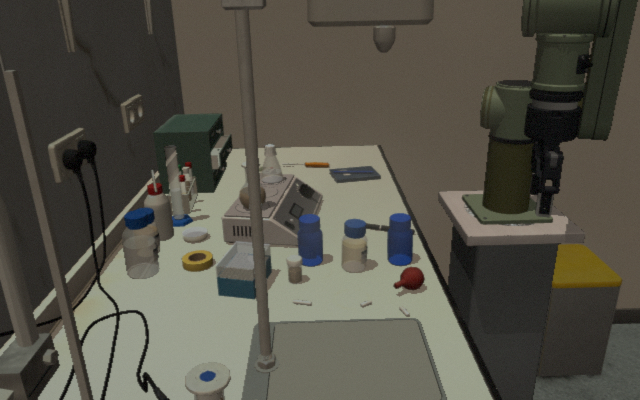

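The target is the cream bottle with the blue cap: top (240,239), side (354,245). Things it could be confused with:
- solid blue look-alikes at top (255,204) and (250,278)
- the little jar at top (224,193)
- rear bottles at top (245,70) and (280,68)

The middle circle at top (345,156) is empty. The knob is at top (369,199). I'll check both in a close crop.

```bash
python3 - <<'E'
from h import *
t=cv2.imread('pics/top0.png')
a=cv2.resize(t[185:295,200:300],None,fx=3.6,fy=3.6,interpolation=cv2.INTER_CUBIC)
b=cv2.resize(t[120:225,275:412],None,fx=5.6,fy=5.6,interpolation=cv2.INTER_CUBIC)
b=cv2.convertScaleAbs(b,alpha=1.5)
cv2.imwrite('pics/c2.png',b[:588,:]);
hsv=cv2.cvtColor(t,cv2.COLOR_BGR2HSV)
m=cv2.inRange(hsv,(100,90,40),(130,255,255))
n,l,s,c=cv2.connectedComponentsWithStats(m)
for i in range(1,n):
    if s[i,4]>40: print(s[i],c[i], onz('top',*c[i],.11))
sd=cv2.imread('pics/side0.png');hs=cv2.cvtColor(sd,cv2.COLOR_BGR2HSV)
m=cv2.inRange(hs,(100,90,40),(130,255,255));m[:,:290]=0
n,l,s,c=cv2.connectedComponentsWithStats(m)
for i in range(1,n):
    if s[i,4]>40: print('side',s[i],c[i],onz('side',*c[i],.10))
cv2.imwrite('pics/c1.png',np.hstack([a,cv2.resize(sd[200:310,290:420],(468,396))])[:, :800])
E
```

```text
[234  54  18  17 236] [242.01694915  62.11864407] [0.92506415 0.30646787 0.11      ]
[272  54  16  17 204] [279.01470588  62.30392157] [0.92535556 0.20515784 0.11      ]
[333  80  21  20 242] [342.61570248  90.19008264] [0.84537149 0.03102975 0.11      ]
[243 191  24  25 430] [254.19767442 203.20465116] [0.53207562 0.26233254 0.11      ]
[229 229  18  18 252] [237.53571429 237.25396825] [0.44325614 0.30248873 0.11      ]
[464 234   4  49 137] [465.42335766 260.80291971] [ 0.38506055 -0.27995514  0.11      ]
[237 268  25  21 406] [249.06896552 278.16748768] [0.33979418 0.26996588 0.11      ]
side [ 388  213   24   53 1090] [399.88256881 239.72385321] [0.35899607 0.37441275 0.1       ]
side [299 214  23  52 818] [309.72738386 241.59046455] [0.54239919 0.37089261 0.1       ]
side [346 220  20  18 197] [354.64974619 226.23350254] [0.4452234  0.30273948 0.1       ]
```

View pics/c1.png

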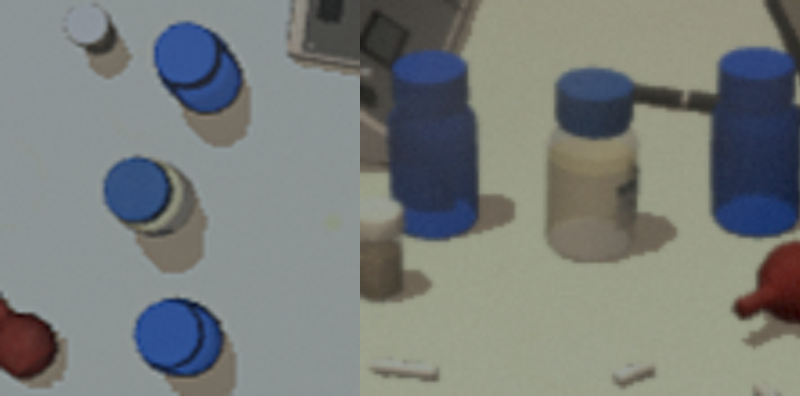

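View pics/c2.png

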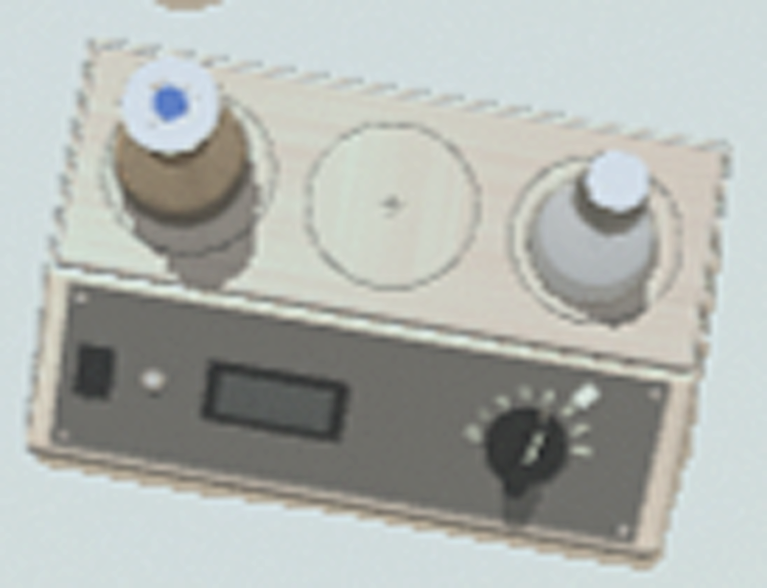

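The crops confirm it: the middle bottle has a clear body with a blue cap. The middle circle is empty, with its cross at full-image (344.8,156.8). The knob is at (368.8,199.8), with the flag at about (380,191). Next I'll work out the moves.

```bash
python3 - <<'E'
from h import *
f=lambda x,y:(275+(x+.5)/5.6-.5,120+(y+.5)/5.6-.5)
c=onz('top',*f(391,206),.08);print('place1',c)
e=[onz('top',*f(*q),.08) for q in[(52,268),(695,375),(92,45),(728,146)]];print(e)
d=e[0]-e[1];print(np.linalg.norm(d),np.degrees(np.arctan2(d[1],d[0]))-90, np.degrees(np.arctan2(*(e[2]-e[3])[1::-1]))-90)
k=onz('top',*f(525,447),.06);print('knob',k)
# circle radius check
print(np.linalg.norm(onz('top',*f(305,200),.08)-onz('top',*f(481,212),.08)))
o=get_obs();R=o['orientation'];b=np.array([.444,.3026,.247])
print('to bottle tool axes cm',R.T@(b-o['tool_pos'])*100)
print('jar',onz('top',222.5,190,.055))
E
```

```text
place1 [0.66795174 0.02543211 0.08      ]
[array([0.63607627, 0.18915246, 0.08      ]), array([ 0.58481742, -0.12002449,  0.08      ]), array([0.74873693, 0.17142578, 0.08      ]), array([ 0.69918119, -0.13920252,  0.08      ])]
0.3133972828077542 -9.413516889452097 -9.064236021543962
knob [ 0.55311828 -0.04011225  0.06      ]
0.08553521459114577
to bottle tool axes cm [-33.69878436 -15.59014696   0.05701539]
jar [0.57839266 0.35719515 0.055     ]
```

>>> step_arm --pt "-4.2 -1.95 0" --pt "-4.2 -1.95 0" --pt "-4.2 -1.95 0" --pt "-4.2 -1.95 0" --pt "-4.2 -1.95 0" --spin '[0, 0, 0, 0, 0]' --claw 100

```text
clock: 0.78
tool_pos: [0.3404, 0.3947, 0.248]
orientation: [[-0.957, 0.29, -0.0], [0.29, 0.957, -0.0], [0.0, -0.0, -1.0]]
force: [-0.4, 0.0, -1.0]
width: 0.0851
finger_force: 0.0
```

>>> step_arm --pt "-4.2 -1.95 0" --pt "-4.2 -1.95 0" --pt "-4.2 -1.95 0" --pt "0 0 0" --spin '[0, 0, 0, 0]'

```text
clock: 1.27
tool_pos: [0.4452, 0.3011, 0.2479]
orientation: [[-0.955, 0.295, 0.0], [0.295, 0.955, -0.001], [-0.0, -0.001, -1.0]]
force: [-1.2, 0.4, 0.5]
width: 0.0855
finger_force: 0.0
```

```bash
python3 - <<'E'
from h import *
o=get_obs();R=o['orientation'];print(o['tool_pos'],R[:,1],o['joints'])
im,c=snap('wrist','w1.png')
m=cv2.inRange(cv2.cvtColor(im,cv2.COLOR_BGR2HSV),(100,80,40),(130,255,255))
n,l,s,ce=cv2.connectedComponentsWithStats(m)
for i in range(1,n):
    if s[i,4]>100: print(s[i],ce[i],onz('wrist',*ce[i],.103,c))
print('exp',proj('wrist',[.444,.3026,.11],c),R.T@(np.array([.444,.3026,.102])-o['tool_pos'])*100)
E
```

```text
[0.44519193 0.30112866 0.24793944] [ 2.95106384e-01  9.55464167e-01 -6.69064426e-04] [ 2.48660372e+01  7.31241010e+00  9.36100922e+01 -3.71358894e-02
  7.90943006e+01 -4.79630149e+01]
[ 238   62   63   57 2787] [268.3853606   89.94617869] [0.34261202 0.28351564 0.103     ]
[ 301  164   46   45 1644] [323.65693431 185.98905109] [0.44439833 0.30503263 0.103     ]
[ 299  219   45   76 2782] [320.83465133 256.84148095] [0.52153785 0.27831272 0.103     ]
exp [321.25507518 188.3327378 ] [ 0.16034469  0.11517087 14.59383748]
```

View pics/w1.png

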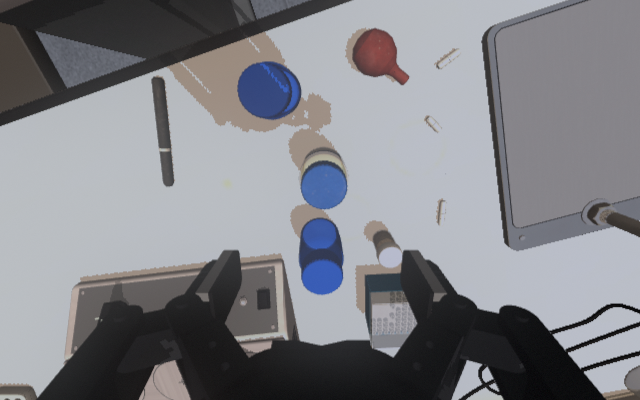

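The wrist view shows the target cap at (324,186), within 2 px of where I predicted. The blue look-alikes are at (269,90) and (321,257), clear of the closing line. I'll go down and grip.

>>> step_arm --pt "0.15 0.2 4" --pt "0 0 4" --pt "0 0 3.6" --pt "0 0 2" --pt "0 0 1" --spin '[0, 0, 0, 0, 0]'

```text
clock: 1.95
tool_pos: [0.4404, 0.3061, 0.1007]
orientation: [[-0.957, 0.289, -0.003], [0.289, 0.957, -0.001], [0.003, -0.002, -1.0]]
force: [0.7, -0.5, 0.1]
width: 0.0854
finger_force: 0.0
```

>>> step_arm --pt "0 0 0" --pt "0 0 0" --pt "0 0 0" --pt "0 0 0" --pt "0 0 0" --spin '[0, 0, 0, 0, 0]' --claw 0 --squeeze 45

```text
clock: 2.58
tool_pos: [0.4436, 0.3062, 0.1039]
orientation: [[-0.957, 0.291, 0.003], [0.291, 0.957, 0.001], [-0.002, 0.002, -1.0]]
force: [-1.4, -0.5, 6.1]
width: 0.0446
finger_force: 46.9
```

>>> step_arm --pt "0 0 0" --pt "0 0 0" --pt "0 0 0" --pt "0 0 -0.5" --pt "0 0 -1" --spin '[0, 0, 0, 0, 0]'

```text
clock: 3.2
tool_pos: [0.4412, 0.305, 0.1165]
orientation: [[-0.957, 0.291, -0.003], [0.291, 0.957, -0.001], [0.002, -0.002, -1.0]]
force: [0.4, 0.1, -2.4]
width: 0.0446
finger_force: 46.3
```

>>> step_arm --pt "0 0 -2" --pt "0 0 -4" --pt "0 0 -5" --pt "0 0 -5" --pt "0 0 -4" --spin '[0, 0, 0, 0, 0]'

```text
clock: 3.82
tool_pos: [0.4424, 0.3056, 0.3198]
orientation: [[-0.957, 0.291, 0.002], [0.291, 0.957, 0.001], [-0.001, 0.001, -1.0]]
force: [1.0, 0.6, -2.8]
width: 0.0449
finger_force: 46.7
```

>>> step_arm --pt "0 0 -2" --pt "0 0 0" --pt "0 0 0" --spin '[0, 0, 0]'

```text
clock: 4.2
tool_pos: [0.4416, 0.3052, 0.3357]
orientation: [[-0.957, 0.291, -0.003], [0.291, 0.957, -0.001], [0.002, -0.002, -1.0]]
force: [-0.4, -0.2, -3.3]
width: 0.0449
finger_force: 46.7
```

```bash
python3 - <<'E'
from h import *
o=get_obs();R=o['orientation'];T=o['tool_pos'];print(T,R[:,1],o['force'],o['width'])
im,c=snap('wrist','w2.png');s,cs=snap('side','s2.png')
print('wrist TCP',proj('wrist',T,c),'base',proj('wrist',T-[0,0,.102],c)); 
q=proj('side',T-[0,0,.05],cs).astype(int);print('side TCP',proj('side',T,cs),'base',proj('side',T-[0,0,.102],cs))
x,y=max(q[0]-70,0),max(q[1]-90,0)
a=cv2.resize(s[y:y+160,x:x+140],(350,400)); print(x,y)
cv2.imwrite('pics/c3.png',np.hstack([a,cv2.resize(im[100:400,160:480],(427,400))]))
E
```

```text
[0.4416079  0.30524262 0.33571043] [ 0.29058841  0.95684617 -0.001947  ] [-0.40447191 -0.24121002 -3.32785177] 0.04491831201531263
wrist TCP [319.69635253 268.47721482] base [320.25848223 202.46228327]
side TCP [356.82265573 118.90479108] base [356.63963432 167.6923136 ]
286 53
```

View pics/c3.png

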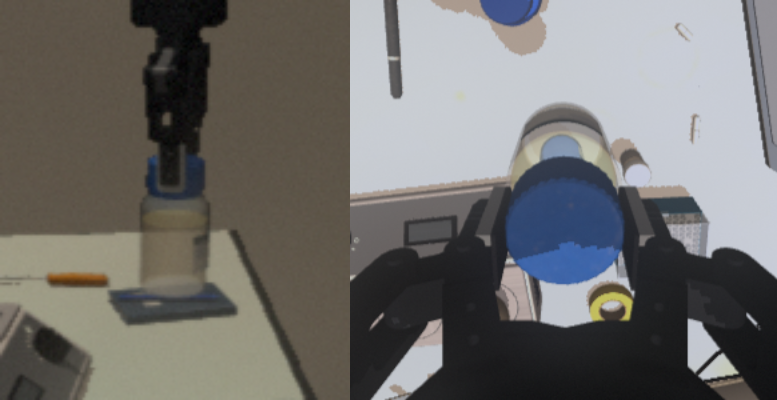

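The bottle hangs upright and centred between the pads. In the side view its axis is at about column 356, against 357 predicted, and its base is where I expected it. Next I'll turn it so the jaws close along the stirrer's x, then carry it over.

>>> step_arm --pt "0 0 0" --pt "0 0 0" --pt "0 0 0" --pt "0 0 0" --spin '[10.3, 10.3, 10.3, 10.3]'

```text
clock: 4.8
tool_pos: [0.4418, 0.3053, 0.3355]
orientation: [[-0.523, 0.852, -0.003], [0.852, 0.523, -0.001], [0.0, -0.003, -1.0]]
force: [0.0, 0.8, -2.4]
width: 0.045
finger_force: 46.7
```

>>> step_arm --pt "0 0 0" --pt "0 0 0" --pt "0 0 0" --pt "0 0 0" --pt "0 0 0" --spin '[10.3, 10.3, 10.3, 10.3, 0]'

```text
clock: 5.42
tool_pos: [0.4419, 0.3054, 0.3358]
orientation: [[0.159, 0.987, -0.003], [0.987, -0.159, -0.001], [-0.002, -0.002, -1.0]]
force: [0.5, 1.5, -2.1]
width: 0.0446
finger_force: 46.7
```

>>> step_arm --pt "-1.5 1.7 0" --pt "-3 3.35 0" --pt "-3 3.35 0" --pt "-3 3.35 0" --pt "-3 3.35 0" --spin '[0, 0, 0, 0, 0]'

```text
clock: 6.05
tool_pos: [0.5701, 0.1469, 0.3364]
orientation: [[0.158, 0.987, -0.001], [0.987, -0.158, 0.0], [-0.0, -0.001, -1.0]]
force: [-0.0, 0.8, -2.4]
width: 0.0448
finger_force: 46.7
```

>>> step_arm --pt "-3 3.35 0" --pt "-3 3.35 0" --pt "-3 3.35 0" --pt "-1.5 1.7 0" --pt "0 0 0" --spin '[0, 0, 0, 0, 0]'

```text
clock: 6.68
tool_pos: [0.669, 0.0237, 0.3354]
orientation: [[0.162, 0.987, -0.003], [0.987, -0.162, 0.0], [-0.0, -0.003, -1.0]]
force: [-1.0, 0.7, -2.2]
width: 0.0447
finger_force: 46.9
```

```bash
python3 - <<'E'
from h import *
o=get_obs();R=o['orientation'];T=o['tool_pos'];print(T,R,o['joints'],o['width'])
t,ct=snap('top','t3.png');s,cs=snap('side','s3.png')
print(R.T@(np.array([.668,.0254,.184])-T)*100)
print('top TCP',proj('top',T,ct),'side base',proj('side',T-[0,0,.102],cs),'target',proj('side',[.668,.0254,.08],cs))
E
```

```text
[0.66900619 0.02371495 0.33542512] [[ 1.61559956e-01  9.86859525e-01 -2.58022445e-03]
 [ 9.86862846e-01 -1.61560249e-01  9.61859460e-05]
 [-3.21939686e-04 -2.56186744e-03 -9.99996667e-01]] [-5.36441975e+00  2.08038824e+01  6.68546846e+01 -8.34215314e-03
  9.24891369e+01  3.93270608e+00] 0.044668317932903975
[ 0.1549107  -0.08772771 15.14273765]
top TCP [352.40936796 122.76027387] side base [258.86205423 136.15709716] target [262.9699441  192.16363035]
```

>>> step_arm --pt "0.15 -0.1 3" --pt "0 0 4" --pt "0 0 4" --pt "0 0 2" --pt "0 0 1" --spin '[0, 0, 0, 0, 0]'

```text
clock: 7.4
tool_pos: [0.6672, 0.028, 0.1964]
orientation: [[0.16, 0.987, -0.001], [0.987, -0.16, 0.0], [0.0, -0.001, -1.0]]
force: [0.0, 0.1, -2.2]
width: 0.0447
finger_force: 46.9
```

>>> step_arm --pt "0 0 0.3" --pt "0 0 0.15" --pt "0 0 0" --spin '[0, 0, 0]'

```text
clock: 7.78
tool_pos: [0.6687, 0.027, 0.1942]
orientation: [[0.161, 0.987, 0.002], [0.987, -0.161, -0.0], [0.0, 0.002, -1.0]]
force: [-0.5, 1.0, -2.4]
width: 0.0451
finger_force: 46.9
```

```bash
python3 - <<'E'
from h import *
o=get_obs();print(o['tool_pos'],o['force'])
t,ct=snap('top','t4.png');s,cs=snap('side','s4.png');w,cw=snap('wrist','w4.png')
cv2.imwrite('pics/c4.png',np.hstack([cv2.resize(s[110:250,215:335],(343,400)),cv2.resize(w[100:400,160:480],(427,400))]))
E
```

```text
[0.66867235 0.02698459 0.19420765] [-0.5316759   0.98458859 -2.41134544]
```

View pics/c4.png

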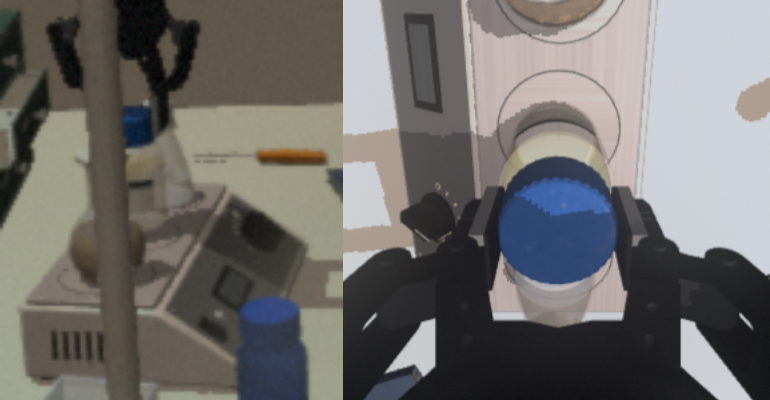

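The side view shows the bottle upright above the middle place with both flasks standing. In the wrist crop the circle's edges run from about 498 to 620 with its far edge at row 70, so the bottle is centred. I'll check the circle's centre numerically.

```bash
python3 - <<'E'
from h import *
g=lambda x,y:((x-343)/1.334+160,y/1.333+100)
a=onz('wrist',*g(559,70),.08);l=onz('wrist',*g(498,127),.08);r=onz('wrist',*g(620,127),.08)
o=get_obs();R=o['orientation'];T=o['tool_pos']
for p in(a,l,r,np.array([.668,.0254,.08])):print(p,R.T@(p-T)*1000)
E
```

```text
[0.67555461 0.06743415 0.08      ] [ 41.08679088   0.46431757 113.6315303 ]
[0.62854779 0.03580113 0.08      ] [  2.27658839 -40.81587579 113.5729234 ]
[0.71022994 0.02245593 0.08      ] [  2.29991944  41.94917927 113.68532331]
[0.668  0.0254 0.08  ] [ -1.61564872  -0.2017413  113.62782368]
```

>>> step_arm --pt "0 0 0.25" --pt "0 0 0.25" --pt "0 0 0.2" --pt "0 0 0.15" --spin '[0, 0, 0, 0]'

```text
clock: 8.43
tool_pos: [0.6678, 0.0272, 0.184]
orientation: [[0.161, 0.987, -0.0], [0.987, -0.161, 0.0], [0.0, -0.0, -1.0]]
force: [-0.5, 1.1, 2.4]
width: 0.0449
finger_force: 47.4
```

>>> step_arm --pt "0 0 0.1" --pt "0 0 0" --spin '[0, 0]'

```text
clock: 8.68
tool_pos: [0.6679, 0.0272, 0.1841]
orientation: [[0.161, 0.987, 0.0], [0.987, -0.161, 0.0], [0.0, 0.0, -1.0]]
force: [-3.0, 0.7, 3.4]
width: 0.0449
finger_force: 47.5
```

It's on the plate: the vertical force went from -2.4 to +3.4 N. I'll release and back off straight up.

>>> step_arm --pt "0 0 0" --pt "0 0 0" --pt "0 0 0" --pt "0 0 0" --pt "0 0 0" --spin '[0, 0, 0, 0, 0]' --claw 100

```text
clock: 9.3
tool_pos: [0.6679, 0.0271, 0.1832]
orientation: [[0.161, 0.987, -0.0], [0.987, -0.161, 0.0], [0.0, -0.0, -1.0]]
force: [0.2, -0.8, -1.2]
width: 0.0853
finger_force: 0.0
```

>>> step_arm --pt "0 0 -1" --pt "0 0 -2" --pt "0 0 -4" --pt "0 0 -4" --pt "0 0 -3" --spin '[0, 0, 0, 0, 0]'

```text
clock: 9.93
tool_pos: [0.6687, 0.0271, 0.3281]
orientation: [[0.161, 0.987, 0.005], [0.987, -0.161, -0.0], [0.0, 0.005, -1.0]]
force: [0.4, -1.0, 0.1]
width: 0.0856
finger_force: 0.0
```

>>> step_arm --pt "0 -3 0" --pt "0 -4 0" --pt "0 -4 0" --pt "-2 -4 0" --pt "-3 0 0" --spin '[0, 0, 0, 0, 0]'

```text
clock: 10.55
tool_pos: [0.5097, 0.0029, 0.3254]
orientation: [[0.159, 0.987, 0.002], [0.987, -0.159, -0.0], [0.0, 0.002, -1.0]]
force: [0.9, -0.1, -0.2]
width: 0.0858
finger_force: 0.0
```

```bash
python3 - <<'E'
from h import *
o=get_obs();print(o['tool_pos'],o['orientation'],o['joints'],o['width'])
w,cw=snap('wrist','w5.png');t,ct=snap('top','t5.png')
b=cv2.resize(t[110:230,270:415],None,fx=3,fy=3,interpolation=cv2.INTER_CUBIC)
print(b.shape,'knob',proj('wrist',[.553,-.04,.06],cw),'stirpt wrist bottle',proj('wrist',[.668,.0254,.19],cw))
b=cv2.resize(b,(363,300)); cv2.imwrite('pics/c5.png',np.vstack([np.hstack([b,np.zeros((300,640-363,3),np.uint8)]),w[:300]]))
E
```

```text
[0.509739   0.00286735 0.32537501] [[ 1.58740524e-01  9.87317654e-01  2.30131382e-03]
 [ 9.87320306e-01 -1.58740666e-01 -1.21985012e-04]
 [ 2.44874133e-04  2.29149783e-03 -9.99997345e-01]] [-9.42214746e+00  7.68884739e-01  9.14398577e+01  1.47030457e-02
  8.76600367e+01 -2.88915285e-01] 0.08578425821966558
(360, 435, 3) knob [354.49051896 187.03457789] stirpt wrist bottle [485.41098104 141.83111998]
```

View pics/c5.png

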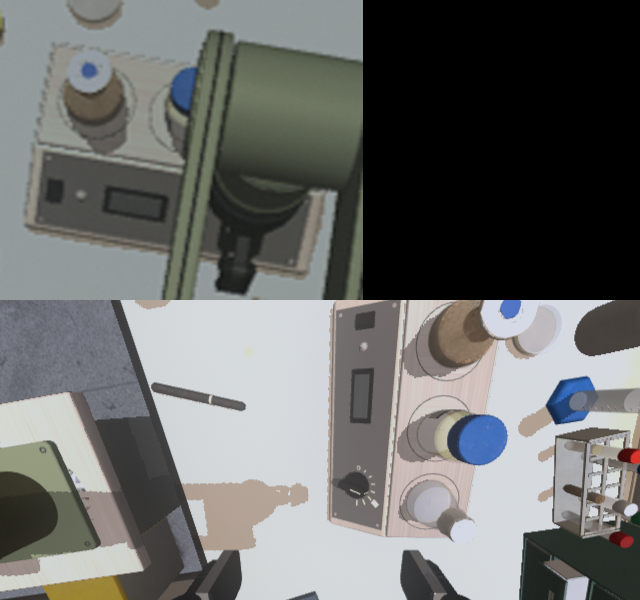

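The bottle stands centred in the middle circle, at wrist crop (470,438), with the flasks untouched. The knob is at (354,487) in the lower picture. Next I'll go above it with the camera on the robot's side for a square view of the panel.

>>> step_arm --pt "-1.8 2.45 0" --pt "-1.8 2.45 0" --pt "0 0 0" --pt "0 0 0" --pt "0 0 0" --spin '[0, 0, -10, -10, -10]' --claw 35

```text
clock: 11.28
tool_pos: [0.5552, -0.0411, 0.3247]
orientation: [[-0.359, 0.933, 0.002], [0.933, 0.359, 0.0], [-0.001, 0.002, -1.0]]
force: [0.6, 0.1, 0.7]
width: 0.0302
finger_force: 0.0
```

>>> step_arm --pt "0 0 1" --pt "0 0 3" --pt "0 0 3" --pt "0 0 3" --pt "0 0 2" --spin '[-10, -10, -10, -10, -10]'

```text
clock: 11.9
tool_pos: [0.5547, -0.0408, 0.2029]
orientation: [[-0.946, 0.325, 0.0], [0.325, 0.946, 0.001], [0.0, 0.001, -1.0]]
force: [0.9, 0.7, 0.6]
width: 0.0301
finger_force: 0.0
```

>>> step_arm --pt "0 0 0" --pt "0 0 0" --pt "0 0 0" --spin '[-10, 0, 0]'

```text
clock: 12.28
tool_pos: [0.5552, -0.0413, 0.2044]
orientation: [[-0.987, 0.164, 0.002], [0.164, 0.987, -0.0], [-0.002, 0.0, -1.0]]
force: [0.4, -0.2, -0.2]
width: 0.03
finger_force: 0.0
```

```bash
python3 - <<'E'
from h import *
o=get_obs();print(o['tool_pos'],o['orientation'],o['joints'],o['width'])
w,cw=snap('wrist','w6.png');k=proj('wrist',[.553,-.04,.06],cw);print(k)
x,y=int(k[0])-70,int(k[1])-55
print(x,y,P('wrist'));cv2.imwrite('pics/c6.png',cv2.convertScaleAbs(cv2.resize(w[y:y+110,x:x+140],None,fx=5,fy=5,interpolation=cv2.INTER_CUBIC),alpha=1.8))
E
```

```text
[ 0.55523895 -0.04133519  0.20441876] [[-9.86516780e-01  1.63647779e-01  2.01156570e-03]
 [ 1.63647613e-01  9.86518828e-01 -2.48133815e-04]
 [-2.02505399e-03  8.43997536e-05 -9.99997946e-01]] [-1.31706840e+01  1.18414803e+01  9.37099048e+01  1.28970863e-02
  7.43331532e+01 -9.37554591e+01] 0.02999088212622042
[320.93792715 185.30122369]
250 130 (array([[280.03005737,   0.        , 320.6440919 ],
       [  0.        , 280.03005737, 195.85693686],
       [  0.        ,   0.        ,   1.        ]]), array([[ 1.62335476e-01,  9.86735557e-01,  3.64946386e-04],
       [ 9.34822080e-01, -1.53913153e-01,  3.20028780e-01],
       [ 3.15839946e-01, -5.16108642e-02, -9.47407751e-01]]), array([-0.04994601, -0.5527634 ,  0.16261583]))
```

View pics/c6.png

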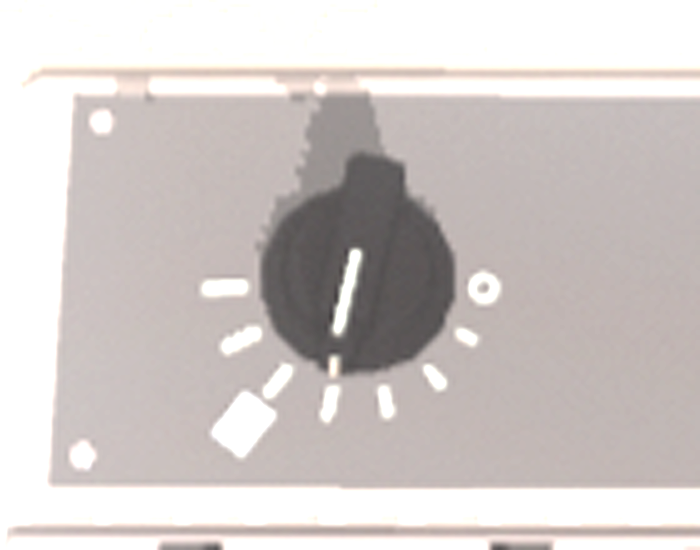

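This view is upside-down: up-slope is at the bottom. The off ring is at crop (483,288), with bars 1 to 7 running clockwise. Bar 5 with the flag is at (278,380). The pointer line, (355,252) to (333,365), aims at bar 4 (330,402), so the knob is in step 4 and needs 25° clockwise. I'll work out the grip point next.

```bash
python3 - <<'E'
from h import *
from scipy.optimize import least_squares
g=lambda x,y:(250+(x+.5)/5-.5,130+(y+.5)/5-.5)
M=[(483,288),(467,337),(434,378),(387,402),(330,402),(278,380),(240,340),(225,288)]
psi=np.radians(-9.2);xs=np.array([np.cos(psi),np.sin(psi),0]);ys=np.array([-xs[1],xs[0],0]);z=np.array([0,0,1.])
s,c=np.sin(np.radians(35)),np.cos(np.radians(35));n=-s*xs+c*z;u=c*xs+s*z
C=P('wrist')
for off in(0,.003,-.003):
    e=np.array([.6104,.0346,.08])+off*xs
    p=[]
    for q in M:
        o,d=ray('wrist',*g(*q),C);p.append(o+d*((e-o)@n)/(d@n))
    p=np.array(p);a=np.c_[(p-e)@u,-(p-e)@ys]
    ang=np.radians((np.arange(8)-3.5)*25)
    f=lambda v:(v[:2]+v[2]*np.c_[np.cos(ang+v[3]),np.sin(ang+v[3])]-a).ravel()
    r=least_squares(f,[-.05,.05,.027,0]);v=r.x;Cb=e+v[0]*u-v[1]*ys
    print(off,v,np.abs(r.fun).max(),'C',Cb,'G',Cb+.018*n, 'rad',np.hypot(*(a-v[:2]).T))
G=Cb+.018*n
E
```

```text
0 [-0.0506972   0.08332855  0.02651087 -0.00994693] 0.0005412211897990737 C [ 0.55608283 -0.04101697  0.05092128] G [ 0.54589127 -0.0393663   0.06566602] rad [0.0267849  0.02609394 0.02631425 0.02657576 0.02622324 0.02629073
 0.02677793 0.02704133]
0.003 [-0.05372566  0.08333     0.0266753  -0.00994693] 0.0005445780918076626 C [ 0.55659515 -0.04110142  0.04918423] G [ 0.54640359 -0.03945075  0.06392896] rad [0.02695103 0.02625578 0.02647746 0.02674059 0.02638589 0.0264538
 0.02694402 0.02720905]
-0.003 [-0.04766874  0.08332709  0.02634643 -0.00994693] 0.0005378643093189445 C [ 0.55557051 -0.04093252  0.05265833] G [ 0.54537895 -0.03928185  0.06740307] rad [0.02661877 0.02593209 0.02615103 0.02641092 0.0260606  0.02612766
 0.02661184 0.02687361]
```

The panel fit is good to 0.5 mm, with a mark radius of 26.6 mm against 27 given, so the grip point is at (0.546, -0.039, 0.065). I'll align with the bar (+15° about vertical) and straddle it.

>>> step_arm --pt "1.1 0 0" --pt "0 0 2" --pt "0 0 3" --pt "0 0 3" --pt "0 0 2" --spin '[7.5, 7.5, 0, 0, 0]'

```text
clock: 12.95
tool_pos: [0.5432, -0.0396, 0.1024]
orientation: [[-0.911, 0.413, -0.001], [0.413, 0.911, 0.0], [0.001, -0.0, -1.0]]
force: [-0.1, -0.4, 0.8]
width: 0.0299
finger_force: 0.0
```

>>> step_arm --pt "0 0 1" --pt "0 0 0.5" --pt "0 0 0.3" --pt "0 0 0" --spin '[0, 0, 0, 0]'

```text
clock: 13.45
tool_pos: [0.5439, -0.0398, 0.0859]
orientation: [[-0.911, 0.412, 0.001], [0.412, 0.911, -0.0], [-0.001, 0.0, -1.0]]
force: [0.7, 0.9, 0.6]
width: 0.0298
finger_force: 0.0
```

Nothing has touched. I'll close gently.

>>> step_arm --pt "0 0 0.2" --pt "0 0 0" --pt "0 0 0" --pt "0 0 0" --spin '[0, 0, 0, 0]' --claw 0 --squeeze 20

```text
clock: 13.95
tool_pos: [0.5446, -0.0391, 0.0842]
orientation: [[-0.911, 0.411, 0.003], [0.411, 0.911, 0.001], [-0.002, 0.002, -1.0]]
force: [1.8, 5.9, 4.0]
width: 0.0105
finger_force: 20.2
```

The bar is gripped, and the width is right for 11.5 mm. Now I'll turn it.

>>> step_arm --pt "0 0 0" --pt "0 0 0" --pt "0 0 0" --pt "0 0 0" --spin '[5, 5, 5, 5]'

```text
clock: 14.45
tool_pos: [0.5446, -0.0387, 0.0843]
orientation: [[-0.714, 0.7, 0.003], [0.7, 0.714, 0.002], [-0.001, 0.003, -1.0]]
force: [0.7, 5.8, 5.0]
width: 0.0101
finger_force: 21.6
```

>>> step_arm --pt "0 0 0" --pt "0 0 0" --pt "0 0 0" --spin '[5, 4, 0]'

```text
clock: 14.82
tool_pos: [0.5448, -0.0386, 0.0842]
orientation: [[-0.597, 0.802, 0.003], [0.802, 0.597, 0.002], [-0.001, 0.003, -1.0]]
force: [2.0, 6.0, 4.6]
width: 0.0099
finger_force: 21.9
```

Opening, lifting, then checking.

>>> step_arm --pt "0 0 0" --pt "0 0 0" --pt "0 0 0" --pt "0 0 0" --spin '[0, 0, 0, 0]' --claw 35

```text
clock: 15.32
tool_pos: [0.5431, -0.0399, 0.083]
orientation: [[-0.598, 0.802, -0.001], [0.802, 0.598, -0.0], [0.0, -0.001, -1.0]]
force: [-1.1, -0.0, -1.1]
width: 0.03
finger_force: 0.0
```

>>> step_arm --pt "0 0 -1" --pt "0 0 -3" --pt "0 0 -4" --pt "0 0 -4" --pt "0 0 0" --spin '[0, 0, 0, 0, 0]'

```text
clock: 15.95
tool_pos: [0.5466, -0.0404, 0.2086]
orientation: [[-0.598, 0.802, 0.01], [0.802, 0.598, -0.002], [-0.008, 0.007, -1.0]]
force: [-0.1, -0.5, 0.5]
width: 0.0302
finger_force: 0.0
```

```bash
python3 - <<'E'
from h import *
w,cw=snap('wrist','w7.png');k=proj('wrist',[.55,-.04,.06],cw);print(k)
x,y=int(k[0])-60,int(k[1])-55
a=cv2.convertScaleAbs(cv2.resize(w[y:y+110,x:x+120],None,fx=3.6,fy=3.6,interpolation=cv2.INTER_CUBIC),alpha=1.8)
b=cv2.resize(w,(360,225));p=np.zeros((a.shape[0],360,3),np.uint8);p[:225]=b
cv2.imwrite('pics/c7.png',np.hstack([a,p]))
E
```

```text
[322.60744717 187.38642046]
```

View pics/c7.png

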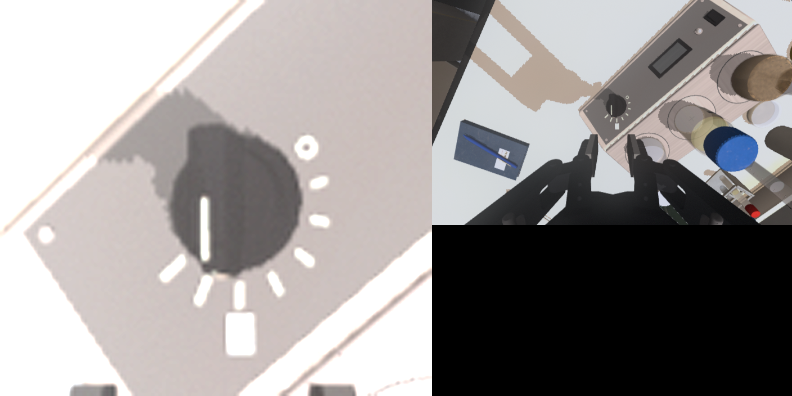

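The picture shows the pointer line at crop (204,198)–(205,262), bar 5 with the flag at (239,294) and bar 6 at (203,290). Parallax makes this ambiguous, so I'll project the pointer onto the image for each step.

```bash
python3 - <<'E'
from h import *
psi=np.radians(-9.2);xs=np.array([np.cos(psi),np.sin(psi),0]);ys=np.array([-xs[1],xs[0],0]);z=np.array([0,0,1.])
s,c=np.sin(np.radians(35)),np.cos(np.radians(35));n=-s*xs+c*z;u=c*xs+s*z
C=np.array([.5563,-.041,.0503])
for k in(4.5,5,5.5,6):
    a=np.radians((k-3.5)*25);d=np.cos(a)*u-np.sin(a)*ys
    q=[(proj('wrist',C+h*n+r*d)-[262,132])*3.6 for h,r in((.026,-.003),(.026,.013),(.013,.023),(0,.027))]
    print(k,np.round(q).tolist(),np.degrees(np.arctan2(*(q[1]-q[0]))))
E
```

```text
4.5 [[200.0, 189.0], [213.0, 246.0], [239.0, 285.0], [259.0, 302.0]] 12.68083146480101
5 [[203.0, 189.0], [204.0, 247.0], [223.0, 288.0], [240.0, 305.0]] 0.8516983224032973
5.5 [[205.0, 189.0], [194.0, 247.0], [206.0, 287.0], [222.0, 304.0]] -10.623027019655497
6 [[207.0, 189.0], [185.0, 244.0], [191.0, 282.0], [204.0, 298.0]] -21.922883285564172
```

The measured line direction is 0.9°, and the step 5 prediction is 0.85°, so the knob rests in step 5. I'll settle clear of everything and hand in.

>>> step_arm --pt "0 0 -3" --pt "0 0 -3" --pt "0 0 0" --pt "0 0 0" --spin '[0, 0, 0, 0]'

```text
clock: 16.5
tool_pos: [0.5424, -0.0395, 0.2614]
orientation: [[-0.598, 0.802, -0.003], [0.802, 0.598, 0.001], [0.003, -0.002, -1.0]]
force: [-0.2, -0.5, -0.5]
width: 0.0299
finger_force: 0.0
```

```bash
python3 -c "
from h import *
print(job_done())"
```

```text
the job is handed in; nothing more can be done
None
```

I handed the job in at about 16.5 s: the bottle stands in the empty middle circle, the knob rests in step 5, and the flasks looked undisturbed in the last pictures; I didn't re-check the jar, and the hand-in returned no verdict.

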